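Unlock the start box and hold the dead-man button at its middle position

TASK

The green start box on the workshop bench is shut by a hasp: lift the hasp by its red knob and swing it over past upright, off the lid's catch, so that the lid springs open by itself. Then press the dead-man button inside straight down to its middle position, half its travel, so that its yellow lower half has just gone in and the green half still stands out (never push it through towards its bottom stop), and finish while still holding it there with the gripper's fingers. Leave the bark, the knife and the glue bottle where they are.

Things in the scene. Friction and masses are not known exactly. Their poses are not given: they have to be found in the camera images.
- startbox: Green steel box fixed to the bench, 160 mm (x) by 200 mm (y), rim 62 mm high, walls 5 mm; origin at the centre of its underside, z up. Lid hinge along its +y rim, hasp at the middle of its -y rim. Inside, a grey deck 30 mm up carries the button at x = -10 mm, y = 0, in a dark bezel ring of 27 mm radius, top at 34 mm. Nothing else inside stands above 36 mm
- lid (a joint): Lid angle, rad: 0 shut, 1.85 fully open. Flat green plate 164 x 205 x 6 mm hinged about the box's x axis at its +y rim; shut, its top is 68 mm above the bench. A weak damped spring (about 1 N at the free edge) lifts it open in some 3 s once the hasp is past upright and holds it open, leaning out over the +y side; till then the hasp blocks it
- hasp (a joint): Hasp angle, rad: 0 flat over the lid (it starts at 0 to 0.12), 1.57 upright, 2.6 end stop, leaning out beyond the box's -y side. Slotted steel strap 16 mm wide (along the box's x), 4 mm thick, 67 mm from hinge to tip, lying just above the lid over its 11 mm high staple; it swings up and over towards -y. The hinge is stiff (2 N at the knob): it stays where it is left
- hasp_hinge (a point): Point on the hasp's hinge axis (which is parallel to the box's x), mid-strap: in the box's frame x = 0, y = -112 mm, z = 72.5 mm
- hasp_knob (a point): In the red grip block near the hasp's tip: 16 mm wide along the box's x (pinch it across this), 14 mm along the strap, 30 mm tall. The point is 60 mm from the hinge along the strap, 18 mm above the strap; hasp flat: x = 0, y = -52, z = 90.5 mm in the box's frame, block top 12 mm higher. Its axes turn with the hasp. Pinched, the block pivots between the pads, so the gripper can stay upright
- button_top (a point): Centre of the button's flat top, 36 mm in diameter; in the box's frame x = -10 mm, y = 0, z = 58 mm when released (4 mm below the rim), 46 mm at its middle position, 34 mm (flush with the bezel) at the bottom stop. Upper half green, lower half yellow
- button (a joint): Travel of the button, m, downward: 0 released, 0.012 the middle position, 0.024 the bottom stop. Spring: 4 N to start, 10 N at the middle, 16 N at the bottom; it comes up again when let go
- bark: Loose strip of bark 150 x 60 x 22 mm lying on the bench beside the box's +y side; origin at the centre of its underside, x along it. Leave alone
- knife: Loose carving knife lying on the bench beside the box's -y side, 210 mm long, 26 mm high, wooden handle towards its -x, blade to +x; origin under the joint of handle and blade. Leave alone
- glue: Loose white glue bottle with red cap, 56 mm in diameter, 140 mm tall, standing beyond the box's +x side; origin at the centre of its underside. Leave alone

How it is judged:
By the outcome, as a careful person would: the job done as asked, in the order asked, and still so for the second after the job is handed in, while the arm keeps its last pose, push and grip.
It also fails if it takes over 43 s, if anything falls off the work surface, if the arm or the gripper's body presses on something with over 40 N, if the wrist force passes 120 N, or if a joint passes its speed limit or range.

ROBOT

A 6-joint arm with a two-finger parallel gripper is mounted at the origin on the work surface. World frame = base frame: x ahead of the robot, y to its left, z up, the work surface at z = 0. Lengths are in m, angles in rad, forces in N, time in s.
With the tool pointing down it reaches from about 0.425 to 0.925 m from the base axis. Payload 12.5 kg.
Tool frame: the origin (TCP) lies at the very end of the fingers, on their centre line; the grasp point (between the pads) lies r.grip_point_offset behind it (r.grip_point_offset is the distance from the TCP to the grasp point, in m); z points along the fingers, y is the line along which they close (so a half turn about z gives the same grasp; the last joint's range is limited). The gripper opens to 85 mm and grips with 20 to 120 N. Pads are 22 mm wide; open, the fingers measure 114 mm over their backs; the gripper's body (76 mm by 85 mm) begins 54 mm behind the grasp point. The pads swing forward as they close: fully open they stand 13 mm farther back than shut.
Start: joints at [-1.246, 0.491, 1.559, -0, 1.092, -0.106], TCP at [0.261, -0.568, 0.231] pointing down, gripper open.
Joint ranges: [-3.1, 3.1], [-0.84, 2.19], [0.05, 2.79], [-1.13, 4.28], [0.06, 2.93], [-2.69, 2.69]. Speed limits (rad/s): [2.22, 2.22, 2.79, 3.14, 3.14, 3.14].

INTERFACE

Orientations are given as a rotation vector (axis times angle).
In Python, from plant import r gives the robot as it stands. The module is installed in compiled form; this text tells all that it offers.
- The arm moves only by the tool step_arm, never from a script. Its argument "steps" is a list of rows, each a list of 5 numbers: the finger opening in mm, from 0 to 85.4, then the shift along the world's x, y, z in mm, then the turn about the world's z in rad. In form: [[gripper, dx, dy, dz, yaw], ...]. A call has exactly 10 rows; each row is the pose to reach, as a shift and turn from the pose commanded when the call began; what a row does not reach only later rows make up. A row lasts 1/8 s, in which the tool goes at most 62.5 mm and 10.7 degrees, less where a joint would pass 70% of its speed; a pose out of reach is approached as far as the arm can. A call with a gripper value outside its range is refused whole. The fingers move at their own pace and stop on an object; the grip force is fixed at half the most. Time passes only in rows, so rows that repeat a pose let the fingers close, or fill a call up. It gives the time, the measured TCP pose, the force, the opening and the grip force at its end, in the units of the state.
- r.read_state(): the state, without advancing time (a new reading comes with each control period).
- r.snapshot(name): name is "scene" or "top" or "wrist"; returns a dict with "pixels" (480x640x3 uint8, red, green, blue), "range_z" (480x640 float32, m along the optical axis (not along the pixel's ray), 0 where there is no reading), "vfov" (degrees; the focal length in pixels is half the picture's height over the tangent of half this angle, whatever the lens; pixels are square), "cx", "cy" (the principal point, pixels), "origin" and "attitude" of the camera in the world. Camera axes: x right, y down, z forward; pixel columns grow to the right and rows downward; lengths in m; the calibration is good to about 2 mm. A picture is of the moment at which its call begins.
- r.hand_in(): hands the job in; it is judged then, once.
Trained networks look in a picture, given as the dict that the camera call returned (one of the last four; its "shot" number tells which), for a name from the list of things; names that differ only in an ending like _2 or _b are one class to them, and where a whole thing is asked for, a point or a joint stands for the part that bears it (a point fixed in the world has none). Each returns a list of dicts, best first, with "score" (0 to 1); they miss things now and then, are a little off and sometimes report something else, mostly with a low value. They report only what shows in the picture. A call takes as long as a camera call.
- r.look_for(query, picture): "location" ([column, row] in pixels, amid what is visible of it).
- r.landmark_of(query, picture): "location" ([column, row] in pixels: a listed point, or the origin of a listed thing).
The state is a dict: "clock": time; "joint_positions": joint angles; "qd": joint speeds; "joint_torque": joint torques, N m; "ee_pos": TCP position; "ee_rot": TCP orientation; "wrist_force": force on the tool from outside, world axes, zero at the start; "moment": the same for the moment, N m; "grip_width": finger opening in m; "grasp_force": force on a finger pad.
Only numpy, scipy, OpenCV 4.12 (cv2) and the standard library are available. Lean on these libraries where they do the work, as an engineer would, in place of code of your own. Each camera call takes 0.05 s, during which the arm holds its last target. There are 200 camera calls.

## Working session

There is one attempt and no reset: what is moved stays moved. The work goes in short steps, Python scripts to look and compute and a tool call to move; the robot and the scene stay as the last step left them, time stands still between calls to the robot, and variables do not carry over. Pictures are saved under pics/ and viewed, at most 10 in all, crops included, and the job is handed in when it is done.

Besides the shell and the picture viewer there is one more tool, called in YAML: its name, and indented under it one key for each argument. step_arm: Moves the arm, as the interface text tells. Its arguments: {"type":"object","properties":{"steps":{"type":"array","items":{"type":"array","items":{"type":"number"}}}},"required":["steps"]}

```bash
mkdir -p pics; cat > h.py <<'E'
import numpy as np, cv2
from plant import r
from scipy.spatial.transform import Rotation as R
def att(s):
    a=np.array(s["attitude"],float)
    if a.shape==(3,3): return a
    return R.from_rotvec(a).as_matrix() if a.size==3 else R.from_quat(a).as_matrix()
def f(s): return 240/np.tan(np.radians(s["vfov"])/2)
def ray(s,p): return att(s)@np.array([(p[0]-s["cx"])/f(s),(p[1]-s["cy"])/f(s),1])
def at_z(s,p,z):
    d=ray(s,p); o=np.array(s["origin"]); return o+d*(z-o[2])/d[2]
def depth_pt(s,p):
    c,q=int(round(p[0])),int(round(p[1])); return np.array(s["origin"])+ray(s,p)*s["range_z"][q,c]
def cloud(s):
    v,u=np.mgrid[0:480,0:640]; d=np.stack([(u-s["cx"])/f(s),(v-s["cy"])/f(s),np.ones_like(u,float)],-1)
    return np.array(s["origin"])+(d@att(s).T)*s["range_z"][...,None]
def save(s,n): cv2.imwrite("pics/"+n+".png",s["pixels"][...,::-1])
E
python3 - <<'E'
from h import *
for n in("scene","top"):
    s=r.snapshot(n); save(s,n+"0"); print(n,s["origin"],s["attitude"],s["vfov"],s["cx"],s["cy"])
    for q in("startbox","hasp_knob","hasp_hinge","button_top","bark","knife","glue"):
        for d in r.landmark_of(q,s)[:2]:
            p=d["location"]; print(q,round(d["score"],2),np.round(p),depth_pt(s,p).round(3))
st=r.read_state();print(st["clock"],st["ee_pos"],st["ee_rot"],st["wrist_force"],r.grip_point_offset)
E
```

```text
scene [0.99776071 0.48325753 0.82095244] [-0.99889432 -2.57381978  0.929598  ] 45.837330861575445 320.3621271037881 244.965688856066
hasp_knob 0.81 [339. 207.] [ 0.534 -0.     0.107]
hasp_hinge 0.76 [314. 206.] [ 0.541 -0.057  0.072]
bark 0.69 [485. 336.] [0.497 0.306 0.016]
knife 0.66 [263. 225.] [ 0.605 -0.135  0.004]
glue 0.61 [365. 344.] [0.661 0.196 0.044]
top [0.47960966 0.05393728 0.83909516] [-2.17883314  2.11390064 -0.23555884] 57.628397866384816 323.8587181347392 239.6294296753108
startbox 0.72 [302. 301.] [0.509 0.059 0.07 ]
hasp_knob 0.52 [333. 288.] [0.53  0.008 0.101]
hasp_knob 0.26 [173. 308.] [0.491 0.298 0.013]
hasp_hinge 0.79 [366. 287.] [ 0.535 -0.053  0.075]
hasp_hinge 0.4 [406. 259.] [ 0.595 -0.134  0.023]
bark 0.71 [172. 307.] [0.492 0.297 0.019]
glue 0.75 [245. 232.] [0.623 0.162 0.092]
glue 0.69 [336. 289.] [0.529 0.003 0.105]
0.8 [ 0.26101453 -0.56790579  0.23131179] [3.06895731e+00 6.71386123e-01 3.84793738e-05] [-0.47557152 -0.13939513 -0.05008918] 0.0187
```

View pics/top0.png

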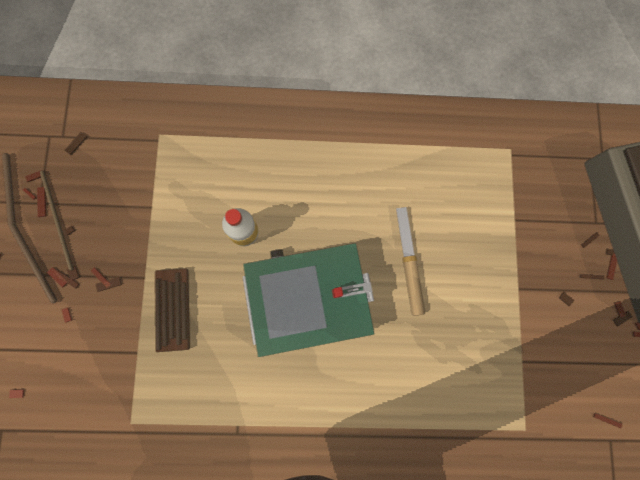

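View pics/scene0.png

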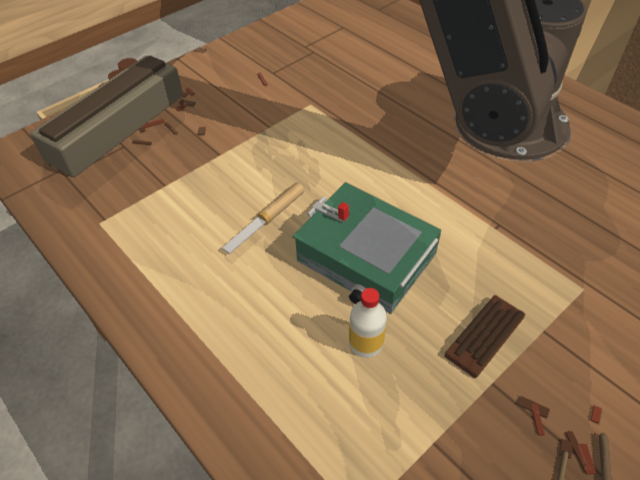

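```bash
python3 - <<'E'
from h import *
s=r.snapshot("top"); P=cloud(s); px=s["pixels"].astype(int)
m=(px[...,1]>px[...,0]+25)&(px[...,1]>px[...,2]+15)&(abs(P[...,2]-.068)<.008)&(s["range_z"]>0)
q=P[m]; print(len(q),q.mean(0).round(4))
(c,sz,a)=cv2.minAreaRect((q[:,:2]*1000).astype(np.float32)); print(c,sz,a)
for n in("top","scene"):
    s=r.snapshot(n); P=cloud(s); px=s["pixels"].astype(int)
    m=(px[...,0]>px[...,1]+70)&(px[...,0]>px[...,2]+70)&(P[...,2]>.075)&(P[...,2]<.115)&(abs(P[...,0]-.53)<.04)&(abs(P[...,1])<.04)
    q=P[m]; print(n,len(q),q.mean(0).round(4),np.percentile(q,[3,97],axis=0).round(4).tolist())
    t=q[q[:,2]>np.percentile(q[:,2],95)-.004]; print(" top",t.mean(0).round(4),cv2.minAreaRect((t[:,:2]*1000).astype(np.float32)))
E
```

```text
5907 [0.5118 0.0334 0.0683]
(513.6023559570312, 49.492034912109375) (160.90281677246094, 201.0851287841797) 12.246963500976562
top 76 [5.240e-01 3.000e-04 1.045e-01] [[0.517, -0.0057, 0.0983], [0.5305, 0.007, 0.1073]]
 top [ 5.240e-01 -4.000e-04  1.052e-01] ((524.0665893554688, 0.029669761657714844), (14.637907981872559, 13.510054588317871), 14.07747745513916)
scene 154 [0.5274 0.0047 0.0972] [[0.5183, -0.0034, 0.0808], [0.5331, 0.0104, 0.1082]]
 top [0.5264 0.0021 0.1068] ((525.6592407226562, 1.5618829727172852), (14.952452659606934, 13.848770141601562), 8.748261451721191)
```

The top picture shows the box at about (308,300), with the red knob at (337,292), the hasp hinge at about (370,288), the knife at right, the bark at left and the glue upper left. The scene picture agrees: knob at (343,211), all three loose things clear of the box. The lid fit gives the box centre at about (514,49) mm with yaw 12.2°, which puts the knob at (524.6,-1.3). The measured position is (524,0).

step_arm:
  steps:
    - [50, 30, 62, 0, 0.14]
    - [50, 60, 124, -5, 0.28]
    - [50, 90, 185, -20, 0.42]
    - [50, 117, 247, -35, 0.56]
    - [50, 144, 309, -50, 0.7]
    - [50, 170, 370, -60, 0.84]
    - [50, 197, 431, -70, 0.98]
    - [50, 223, 492, -75, 1.12]
    - [50, 248, 547, -80, 1.25]
    - [50, 263, 568, -80, 1.353]

```text
clock: 2.2
ee_pos: [0.5209, -0.0047, 0.1518]
ee_rot: [1.968, 2.449, 0.0]
wrist_force: [0.8, -0.7, -0.6]
grip_width: 0.05
grasp_force: 0.0
```

```bash
python3 - <<'E'
from h import *
s=r.snapshot("wrist"); save(s,"w0"); st=r.read_state(); print(st["clock"],st["ee_pos"],R.from_rotvec(st["ee_rot"]).as_matrix()[:2,1],st["qd"].__repr__()[:80],st["joint_positions"])
for q in("hasp_knob","hasp_hinge","startbox"):
    for d in r.landmark_of(q,s)[:2]:
        p=d["location"]; print(q,round(d["score"],2),np.round(p),depth_pt(s,p).round(4), at_z(s,p,{"hasp_knob":.094,"hasp_hinge":.0725}.get(q,0)).round(4))
P=cloud(s); px=s["pixels"].astype(int)
m=(px[...,0]>px[...,1]+70)&(px[...,0]>px[...,2]+70)&(P[...,2]>.075)&(P[...,2]<.115)&(abs(P[...,0]-.53)<.04)&(abs(P[...,1])<.04)
q=P[m]; print(len(q),q.mean(0).round(4),np.percentile(q,[1,99],axis=0).round(4).tolist())
t=q[q[:,2]>np.percentile(q[:,2],95)-.004]; print(" top",cv2.minAreaRect((t[:,:2]*1000).astype(np.float32)),t[:,2].mean())
E
```

```text
2.25 [5.23504902e-01 3.71596384e-04 1.51538592e-01] [0.97490962 0.22259082] array([-0.10546719, -0.03113989,  0.05959997, -0.00847899, -0.02081938,
       - [-1.26103850e-01  4.50107674e-01  1.89546871e+00  1.70190657e-03
  7.94185963e-01 -3.51767769e-01]
hasp_knob 0.56 [326. 264.] [0.521  0.0048 0.1052] [0.522  0.0008 0.094 ]
hasp_hinge 0.97 [328. 346.] [ 0.5366 -0.056   0.0743] [ 0.5368 -0.0571  0.0725]
startbox 0.63 [326. 146.] [0.5104 0.0556 0.0696] [0.5123 0.0504 0.    ]
1362 [0.5232 0.0033 0.1001] [[0.5155, -0.0064, 0.0797], [0.5314, 0.0091, 0.1067]]
 top ((523.9863891601562, 0.2961082458496094), (15.00045108795166, 13.90075969696045), 13.311470031738281) 0.1051484339617606
```

View pics/w0.png

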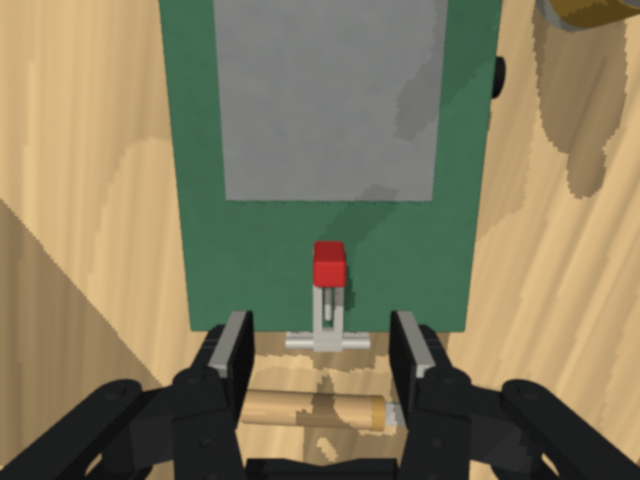

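The wrist picture shows the knob at (330,265), centred between the fingers, and the hinge at (328,342). Going down and pinching now.

step_arm:
  steps:
    - [50, 0, 0, -25, 0]
    - [50, 0, 0, -50, 0]
    - [50, 0, 0, -70, 0]
    - [50, 0, 0, -75, 0]
    - [40, 0, 0, -75, 0]
    - [5, 0, 0, -75, 0]
    - [5, 0, 0, -75, 0]
    - [5, 0, 0, -75, 0]
    - [5, 0, 0, -75, 0]
    - [5, 0, 0, -75, 0]

```text
clock: 3.65
ee_pos: [0.5247, -0.0066, 0.0786]
ee_rot: [1.968, 2.438, 0.01]
wrist_force: [16.9, 6.8, -1.1]
grip_width: 0.0147
grasp_force: 59.6
```

```bash
python3 - <<'E'
from h import *
st=r.read_state(); print(st["clock"],st["ee_pos"],st["wrist_force"],st["grip_width"],st["grasp_force"])
e=st["ee_pos"]*1000; psi=np.radians(12.7); u=np.array([-np.sin(psi),np.cos(psi)])
h=np.array([537,-57.2]); a=(e[:2]-h)@u; b=e[2]+18.7-72.5; print(a,b)
rr=np.hypot(a,b); t0=np.arctan2(b,a)
for d in np.arange(0,2.31,.1):
    t=t0+d; da=rr*np.cos(t)-a; dz=rr*np.sin(t)-b; print(round(d,2),(u*da).round(0),round(dz))
E
```

```text
3.65 [ 0.52465222 -0.00658626  0.07863521] [16.85905406  6.75503934 -1.0559301 ] 0.014676626046664757 59.61301553703379
52.09006853821544 24.835213073191525
0.0 [-0.  0.] 0
0.1 [ 1. -3.] 5
0.2 [ 1. -6.] 10
0.3 [ 2. -9.] 14
0.4 [  3. -13.] 18
0.5 [  4. -18.] 22
0.6 [  5. -23.] 25
0.7 [  6. -28.] 28
0.8 [  7. -33.] 30
0.9 [  9. -38.] 31
1.0 [ 10. -44.] 32
1.1 [ 11. -49.] 33
1.2 [ 12. -55.] 33
1.3 [ 14. -61.] 32
1.4 [ 15. -66.] 31
1.5 [ 16. -71.] 29
1.6 [ 17. -77.] 27
1.7 [ 18. -81.] 24
1.8 [ 19. -86.] 20
1.9 [ 20. -90.] 16
2.0 [ 21. -94.] 12
2.1 [ 22. -97.] 8
2.2 [  23. -100.] 3
2.3 [  23. -103.] -3
```

The pinch reads closed on about 15 mm, but the TCP is 6 mm off its command. I'll take a look before moving.

```bash
python3 - <<'E'
from h import *
s=r.snapshot("wrist"); t=r.snapshot("scene")
im=np.hstack([cv2.resize(s["pixels"],(400,300)),cv2.resize(t["pixels"][130:330,220:486],(400,300))]); cv2.imwrite("pics/g1.png",im[...,::-1])
st=r.read_state(); print(st["clock"],st["ee_pos"],st["ee_rot"],st["wrist_force"],st["moment"],st["grip_width"],st["qd"].round(3),st["joint_positions"])
E
```

```text
3.75 [ 0.5246406  -0.00659733  0.078647  ] [1.96801724 2.43769251 0.01004469] [16.62304842  7.085261   -1.58215851] [ 1.27056093 -2.28625289 -0.06375399] 0.015000417176382256 [ 0.001  0.001  0.002 -0.001 -0.     0.001] [-1.39030297e-01  5.63058139e-01  1.95625574e+00  1.85975342e-03
  6.11591927e-01 -3.52957072e-01]
```

View pics/g1.png

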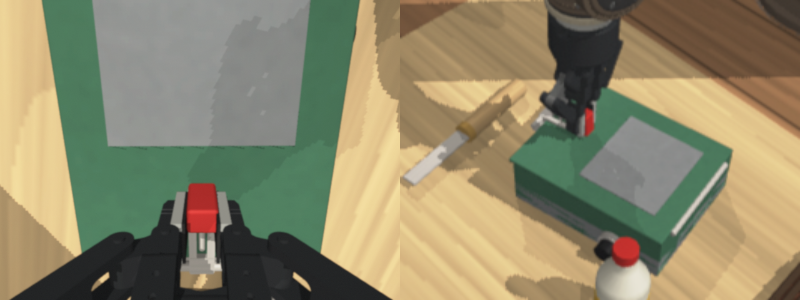

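The grip is good, with the red block between the pads (left half, about (202,207)); the pads sit a few mm toward the hinge, which still covers the block. I'll follow the arc from the measured grip point.

step_arm:
  steps:
    - [5, 1, -3, 5, 0]
    - [5, 2, -6, 10, 0]
    - [5, 3, -9, 14, 0]
    - [5, 4, -13, 18, 0]
    - [5, 5, -18, 22, 0]
    - [5, 6, -23, 25, 0]
    - [5, 7, -28, 28, 0]
    - [5, 8, -33, 30, 0]
    - [5, 10, -38, 31, 0]
    - [5, 11, -44, 32, 0]

```text
clock: 5.0
ee_pos: [0.5342, -0.0501, 0.1105]
ee_rot: [1.97, 2.44, 0.008]
wrist_force: [13.5, 12.5, 5.8]
grip_width: 0.0144
grasp_force: 58.3
```

step_arm:
  steps:
    - [5, 2, -8, 1, 0]
    - [5, 4, -14, 0, 0]
    - [5, 5, -20, -1, 0]
    - [5, 6, -26, -2, 0]
    - [5, 7, -32, -5, 0]
    - [5, 8, -37, -8, 0]
    - [5, 9, -42, -12, 0]
    - [5, 10, -46, -16, 0]
    - [5, 11, -50, -20, 0]
    - [5, 12, -53, -24, 0]

```text
clock: 6.25
ee_pos: [0.5463, -0.104, 0.0868]
ee_rot: [1.97, 2.438, 0.007]
wrist_force: [9.1, 2.8, 9.5]
grip_width: 0.014
grasp_force: 69.5
```

```bash
python3 - <<'E'
from h import *
s=r.snapshot("wrist"); t=r.snapshot("scene")
im=np.hstack([cv2.resize(s["pixels"],(400,300)),cv2.resize(t["pixels"][80:380,180:580],(400,300))]); cv2.imwrite("pics/g2.png",im[...,::-1])
st=r.read_state(); print(st["clock"],st["ee_pos"],st["ee_rot"],st["wrist_force"],st["grip_width"])
E
```

```text
6.35 [ 0.54627035 -0.10426507  0.08656521] [1.97013682 2.43833714 0.0060034 ] [10.63608772  2.75270744  4.1483845 ] 0.01368721767743457
```

View pics/g2.png

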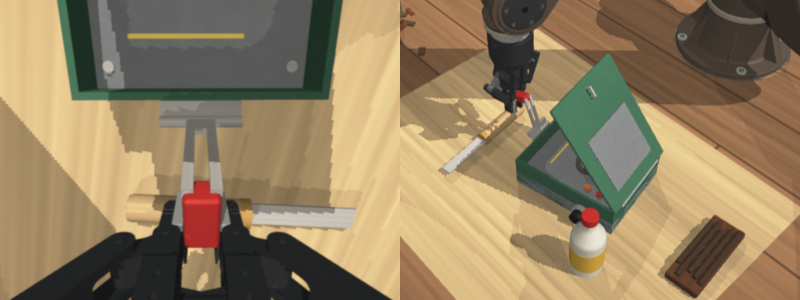

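The lid is springing open: the scene half shows it raised about 60° and the wrist half shows the strap leaning out past the rim. Releasing, rising, and shutting the fingers for the press.

step_arm:
  steps:
    - [40, 0, 0, 0, 0]
    - [40, 0, 0, 0, 0]
    - [40, 0, 0, 0, 0]
    - [40, 0, 0, 30, 0]
    - [40, 0, 0, 80, 0]
    - [40, 0, 0, 130, 0]
    - [20, 0, 0, 140, 0]
    - [0, 0, 0, 140, 0]
    - [0, 0, 0, 140, 0]
    - [0, 0, 0, 140, 0]

```text
clock: 7.6
ee_pos: [0.543, -0.1037, 0.2235]
ee_rot: [-1.971, -2.443, 0.001]
wrist_force: [0.3, 0.4, 1.1]
grip_width: -0.0001
grasp_force: 0.0
```

```bash
python3 - <<'E'
from h import *
st=r.read_state(); print(st["clock"],st["ee_pos"],st["wrist_force"],st["grip_width"])
for n in("top","wrist"):
    s=r.snapshot(n); save(s,n+"3"); P=cloud(s)
    for q in("button_top","startbox","hasp_hinge"):
        for d in r.landmark_of(q,s)[:2]:
            p=d["location"]; print(n,q,round(d["score"],2),np.round(p),depth_pt(s,p).round(4),at_z(s,p,.058).round(4))
E
```

```text
7.6 [ 0.54300423 -0.10367931  0.22345792] [0.34521179 0.3815329  1.12784092] -6.067046637572524e-05
top button_top 0.59 [306. 304.] [0.5047 0.0526 0.0564] [0.5046 0.0527 0.058 ]
top startbox 0.71 [305. 302.] [0.5073 0.0534 0.0552] [0.5072 0.0534 0.058 ]
top hasp_hinge 0.76 [366. 287.] [ 0.5369 -0.0533  0.0653] [ 0.5374 -0.0544  0.058 ]
wrist button_top 0.33 [330. 158.] [ 0.5384 -0.0552  0.0767] [ 0.5392 -0.0571  0.058 ]
wrist hasp_hinge 0.98 [325. 156.] [ 0.5352 -0.0553  0.0728] [ 0.5356 -0.0567  0.058 ]
```

View pics/wrist3.png

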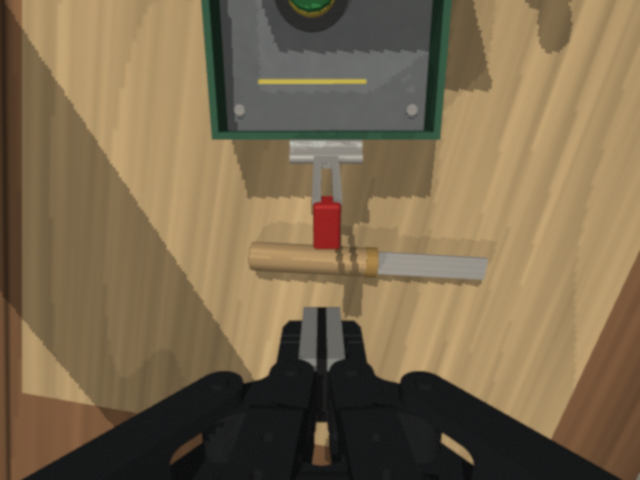

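The hasp has been left past upright, the knob is at (327,225), and the button is partly visible at (312,5). Moving over the button.

step_arm:
  steps:
    - [0, -6, 25, 0, 0]
    - [0, -14, 55, 0, 0]
    - [0, -22, 90, 0, 0]
    - [0, -30, 120, -20, 0]
    - [0, -36, 140, -40, 0]
    - [0, -38, 152, -60, 0]
    - [0, -38, 152, -70, 0]
    - [0, -38, 152, -70, 0]
    - [0, -38, 152, -70, 0]
    - [0, -38, 152, -70, 0]

```text
clock: 9.25
ee_pos: [0.5057, 0.0479, 0.1554]
ee_rot: [1.973, 2.444, 0.001]
wrist_force: [-0.5, -0.1, -0.0]
grip_width: -0.0001
grasp_force: 0.0
```

```bash
python3 - <<'E'
from h import *
st=r.read_state(); print(st["clock"],st["ee_pos"],st["wrist_force"],st["grip_width"])
s=r.snapshot("wrist"); t=r.snapshot("scene")
im=np.hstack([cv2.resize(s["pixels"],(400,300)),cv2.resize(t["pixels"][80:380,180:580],(400,300))]); cv2.imwrite("pics/g4.png",im[...,::-1])
for n,c in(("wrist",s),("scene",t),("top",r.snapshot("top"))):
    P=cloud(c); px=c["pixels"].astype(int)
    for d in r.landmark_of("button_top",c)[:2]: print(n,round(d["score"],2),np.round(d["location"]),at_z(c,d["location"],.058).round(4))
    m=(px[...,1]>px[...,0]+25)&(px[...,1]>px[...,2]+15)&(np.hypot(P[...,0]-.504,P[...,1]-.049)<.03)&(P[...,2]>.05)&(P[...,2]<.066)
    q=P[m]
    if len(q)>20: print(len(q),np.median(q[:,2]),cv2.minEnclosingCircle((q[:,:2]*1000).astype(np.float32)))
E
```

```text
9.25 [0.50567985 0.04785608 0.15537542] [-0.52252188 -0.10435228 -0.0426982 ] -9.587569297452181e-05
wrist 0.94 [319. 244.] [0.504  0.0511 0.058 ]
2722 0.057000488896639334 ((502.8807067871094, 50.49995803833008), 18.111331939697266)
scene 0.63 [370. 233.] [0.5043 0.0498 0.058 ]
286 0.05814444743175273 ((503.91558837890625, 53.2623176574707), 19.055763244628906)
```

View pics/g4.png

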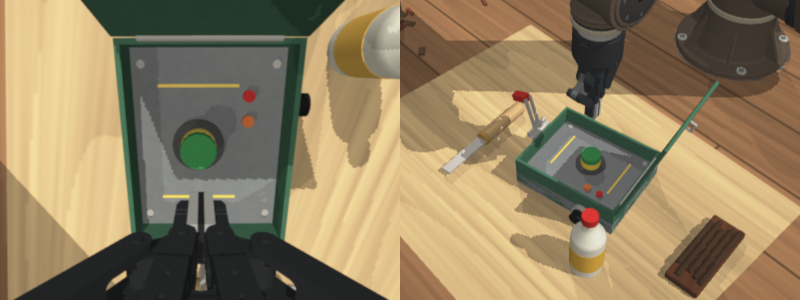

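The button's green cap is at (198,150) in the wrist half, unpressed and centred at about (503.7,50.4) mm. The lid is fully open. I'll approach first to just into the spring, then correct by force and height.

step_arm:
  steps:
    - [0, -2, 2.5, -20, 0]
    - [0, -2, 2.5, -45, 0]
    - [0, -2, 2.5, -70, 0]
    - [0, -2, 2.5, -85, 0]
    - [0, -2, 2.5, -92, 0]
    - [0, -2, 2.5, -96, 0]
    - [0, -2, 2.5, -99, 0]
    - [0, -2, 2.5, -101, 0]
    - [0, -2, 2.5, -103, 0]
    - [0, -2, 2.5, -103, 0]

```text
clock: 10.8
ee_pos: [0.5036, 0.0507, 0.0523]
ee_rot: [1.972, 2.444, 0.001]
wrist_force: [-0.4, 0.5, 6.9]
grip_width: 0.0
grasp_force: 3.2
```

```bash
python3 - <<'E'
from h import *
s=r.snapshot("scene")
st=r.read_state(); print(st["clock"],st["ee_pos"],st["wrist_force"])
E
```

```text
10.85 [0.50361111 0.05074575 0.05234693] [-1.24823126 -0.05583712  6.72421917]
```

Height gives 5.7 mm of travel and force gives about 5.6 mm, so they agree. About 6.3 mm remain.

step_arm:
  steps:
    - [0, 0, 0, -1.5, 0]
    - [0, 0, 0, -3, 0]
    - [0, 0, 0, -4.5, 0]
    - [0, 0, 0, -5.5, 0]
    - [0, 0, 0, -6, 0]
    - [0, 0, 0, -6.3, 0]
    - [0, 0, 0, -6.3, 0]
    - [0, 0, 0, -6.3, 0]
    - [0, 0, 0, -6.3, 0]
    - [0, 0, 0, -6.3, 0]

```text
clock: 12.1
ee_pos: [0.5036, 0.0507, 0.0463]
ee_rot: [1.972, 2.444, 0.001]
wrist_force: [-3.1, 0.3, 9.4]
grip_width: -0.0001
grasp_force: 4.7
```

```bash
python3 - <<'E'
from h import *
F=[]
for i in range(4): s=r.snapshot("scene"); st=r.read_state(); F.append(st["wrist_force"][2])
t=r.snapshot("wrist")
print(st["clock"],st["ee_pos"],F)
im=np.hstack([cv2.resize(t["pixels"],(400,300)),cv2.resize(s["pixels"][170:300,283:456],(400,300),interpolation=cv2.INTER_CUBIC)]); cv2.imwrite("pics/g5.png",im[...,::-1])
E
```

```text
12.3 [0.50362247 0.05075306 0.04631922] [np.float64(9.192883240027937), np.float64(9.167614904658647), np.float64(9.303680897547169), np.float64(8.652850821503517)]
```

View pics/g5.png

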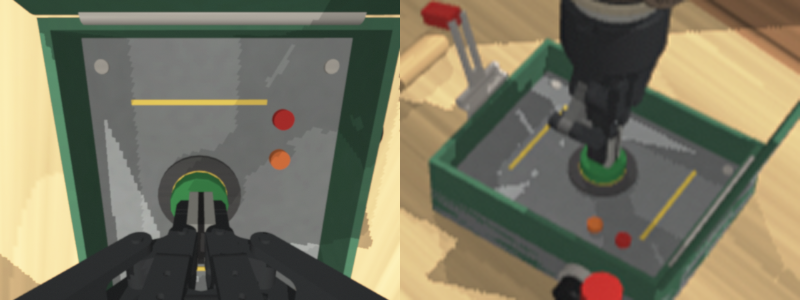

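A thin yellow line still shows above the bezel (at (200,175) in the wrist half), and the force of 9.1 N suggests about 10.5–11.5 mm. A touch more is needed.

step_arm:
  steps:
    - [0, 0, 0, -0.5, 0]
    - [0, 0, 0, -1, 0]
    - [0, 0, 0, -1, 0]
    - [0, 0, 0, -1, 0]
    - [0, 0, 0, -1, 0]
    - [0, 0, 0, -1, 0]
    - [0, 0, 0, -1, 0]
    - [0, 0, 0, -1, 0]
    - [0, 0, 0, -1, 0]
    - [0, 0, 0, -1, 0]

```text
clock: 13.6
ee_pos: [0.5036, 0.0507, 0.0453]
ee_rot: [1.972, 2.444, 0.001]
wrist_force: [-2.3, -0.8, 10.2]
grip_width: 0.0001
grasp_force: 4.9
```

```bash
python3 - <<'E'
from h import *
F=[]
for i in range(6): t=r.snapshot("wrist"); st=r.read_state(); F.append(st["wrist_force"][2])
print(st["clock"],st["ee_pos"],np.mean(F))
im=cv2.resize(t["pixels"][220:380,220:420],(750,600),interpolation=cv2.INTER_NEAREST); cv2.imwrite("pics/g6.png",im[...,::-1])
E
```

```text
13.9 [0.50359588 0.05074288 0.04533796] 9.433610795708868
```

View pics/g6.png

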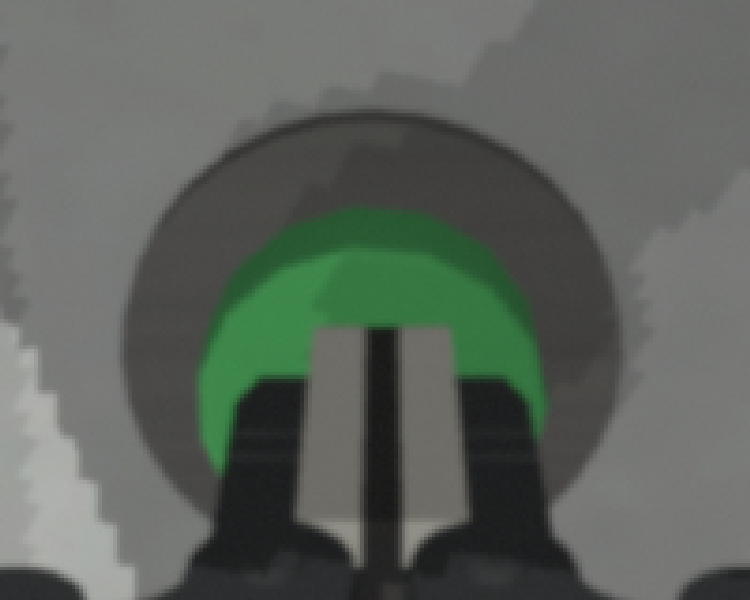

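The yellow is now just in, the green half stands out above the bezel (about (370,230)), and the force is close to 10 N. Handing in.

```bash
python3 -c "
from plant import r
print(r.hand_in())"
```

```text
the job is handed in; nothing more can be done
None
```

I swung the hasp past upright, the lid sprang fully open, and I handed in at about 14 s with the closed fingers holding the button at its middle position: yellow half just in, about 9.4–10 N; the bark, knife and glue bottle were not touched.

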